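# Hang the splash guard on the hob's two pegs and lock it

## Robot

A 6-joint arm with a two-finger parallel gripper is mounted at the origin on the work surface. World frame = base frame: x ahead of the robot, y to its left, z up, the work surface at z = 0. Lengths are in mm, angles in rad, forces in N, time in s.
With the tool pointing down it reaches from about 350 to 975 mm from the base axis. Payload 7.1 kg.
Tool frame: the origin (TCP) lies at the centre of the arm's flange, where the gripper is bolted on; the fingertips stand 182 mm ahead of it and the grasp point (between the pads) lies 163 mm ahead of it; z points along the fingers, y is the line along which they close (so a half turn about z gives the same grasp; the last joint's range is limited). The gripper opens to 88 mm and grips with 3 to 60 N. Pads are 20 mm wide; open, the fingers measure 115 mm over their backs; the gripper's body (75 mm by 178 mm) begins 61 mm behind the grasp point.
Start: joints at [-1.216, 0.423, 1.63, -0, 1.089, -0.019], TCP at [228.239, -581.819, 404.675] pointing down, gripper open.
Joint ranges: [-3, 3], [-0.9, 2.11], [0.09, 2.58], [-1.31, 4.45], [0.11, 2.69], [-2.54, 2.54]. Speed limits (rad/s): [2.39, 2.39, 3.01, 3.14, 3.14, 3.14].

## Interface

Orientations are given as a rotation vector (axis times angle).
In Python, from workcell import readout, get_image, ctrl gives the robot as it stands.
- The arm moves only by the tool step_arm, never from a script. Its argument "targets" is a list that holds one entry, the list of rows, each a list of 7 numbers: the shift along the world's x, y, z as a fraction of full scale, then the turn, a rotation vector about the world's x, y, z as a fraction of full scale, then the opening, from 0 (shut) to 1 (fully open). In form: [[[dx, dy, dz, wx, wy, wz, claw], ...]]. A call has exactly 5 rows; each row shifts and turns the commanded pose from where the row before left it; what a row does not reach is not made up. Full scale, the value 1, is 0.05 m for a shift and 4 degrees for a turn. A row lasts 1/8 s, in which the tool goes at most 62.5 mm and 10.7 degrees, less where a joint would pass 70% of its speed; a pose out of reach is approached as far as the arm can. A call with a number of a shift or a turn outside -1 to 1 is refused whole. A call with a gripper value outside its range is refused whole. The fingers move at their own pace and stop on an object; the grip force is fixed at half the most. Time passes only in rows, so rows that do not move let the fingers close, or fill a call up. It gives the time, the measured TCP pose, the force, the opening and the grip force at its end, in the units of the state.
- readout.get_obs(): the state, without advancing time (a new reading comes with each control period).
- get_image(name): name is "side" or "top"; returns a dict with "pixels" (480x640x3 uint8, red, green, blue), "intrinsics" (3x3 intrinsics, pixels), "k1" (the pictures are not rectified: a ray, as slopes to the right and down, at radius r is drawn at 1 + k1 r^2 times it, then the intrinsics apply), "extrinsics" (4x4, takes a point from world to camera coordinates). Camera axes: x right, y down, z forward; pixel columns grow to the right and rows downward; lengths in mm; the calibration is good to about 2 mm. A picture is of the moment at which its call begins. There is no depth.
- ctrl.close_job(): hands the job in; it is judged then, once.
The state is a dict: "t": time; "qpos": joint angles; "qvel": joint speeds; "joint_torque": joint torques, N m; "ee_pos": TCP position; "orientation": TCP orientation; "ft_force": force on the tool from outside, world axes, zero at the start; "moment": the same for the moment, N m; "width": finger opening in mm; "grasp_force": force on a finger pad.
Only numpy, scipy, OpenCV 4.12 (cv2) and the standard library are available. Lean on these libraries where they do the work, as an engineer would, in place of code of your own. Each camera call takes 0.05 s, during which the arm holds its last target. There are 200 camera calls.

## Task

Lift the steel splash guard out of the draining tray and hang it on the bracket clamped behind the hob: both holes of its foot over the two brass pegs, let down gently by feel, without forcing or dropping it, until the foot lies fully flush on the bracket. Only then turn the black catch at the bracket's left end (seen from the robot) a full quarter turn clockwise, so that its tongue lies over the guard's foot. Leave the casserole, its lid and the salt jar where they are.

Things in the scene. Friction and masses are not known exactly. Their poses are not given: they have to be found in the camera images.
- guard: Splash guard, 0.5-0.8 kg, same either way round. Foot: flat bar 40 x 344 x 6 mm with a 12.5 mm through hole 132 mm either side of its middle. On it a thin panel 240 mm wide, so 52 mm of foot shows past each end. Origin: centre of the foot's underside; y along foot and panel, x square to the panel, z up. Starts standing in a white tray (420 x 110 mm, rim 22 mm) left or right of the hob.
- rim (a point): Middle of the guard's folded top rim, by which it is picked up from above: rim 10 mm thick, 240 mm long (along the guard's y), 22 mm high. This point lies 155 mm above the foot's underside, 11 mm below the rim's top. The panel below the rim is 3 mm thick.
- hob: Induction hob 350 deep (x) x 300 wide (y) x 62 mm high, black glass top, fixed; origin at the centre of its underside, controls to -x. Behind its rear edge an aluminium bracket is clamped on: a bar 40 mm wide along y with two upright brass pegs and, at its +y (left) end, a catch. The bracket bends if the guard or robot pushes on it with more than about 35 N.
- seat (a point): Point of the hob: middle of the bracket's bar top (64 mm high) if it were clamped centrally. It was clamped by eye: the bracket, with pegs and catch, sits up to 15 mm off this along the hob's y, either way, unmeasured: find the pegs by feel or eye. Pegs 132 mm either side of the bracket's middle, 10 mm thick, top 3 mm tapered to 8 mm, 30 mm high above the bar. Home: foot flat on the bar.
- catch (a joint): Black quarter-turn catch. 0 = open: tongue to the hob's +x, clear of the foot, thumb tab to +y; grows clockwise from above (rad). 1.57 = closed: tongue to -y over the foot's end, tab to +x; stop at 1.62. Starts at -0.25 to 0.1, stays where left, about 2 N at the tab turns it. Tongue underside 8 mm above the bar: it passes over a foot that is home, jams on one that is not.
- pivot (a point): Point of the hob: the catch's upright pivot axis at bar-top height, if the bracket were clamped centrally (so up to 15 mm off along the hob's y, as the pegs are); 186 mm to +y of the bracket's middle. The thumb tab is an upright fin 8 mm thick, from 14 to 38 mm off this axis, from 78 to 92 mm above the worktop.
- casserole: Red enamelled casserole with corn, 245 mm in diameter, 68 mm high, two side handles, on the hob; origin at the centre of its base. Leave it where it is.
- lid: The casserole's red lid with a steel knob, 247 mm in diameter, 78 mm high, on a wooden board on the other side of the hob; origin at the centre of its underside. Leave it where it is.
- salt: White salt jar, 60 mm in diameter, 85 mm high, on the worktop beyond the bracket; origin at the centre of its base. Leave it where it is.

How it is judged:
By the outcome, as a careful person would: the job done as asked, in the order asked, and still so for the second after the job is handed in, with the robot touching nothing.
It also fails if it takes over 64 s, if anything falls off the work surface, if the arm or the gripper's body presses on something with over 40 N, if the wrist force passes 120 N, or if a joint passes its speed limit or range.

## Working session

There is one attempt and no reset: what is moved stays moved. The work goes in short steps, Python scripts to look and compute and a tool call to move; the robot and the scene stay as the last step left them, time stands still between calls to the robot, and variables do not carry over. Pictures are saved under pics/ and viewed, at most 10 in all, crops included, and the job is handed in when it is done.

Besides the shell and the picture viewer there is one more tool, called as name([rows], argument=value, ...), one row to a line, values as JSON. step_arm: Moves the arm, as the interface text tells. Shift numbers are shares of 0.05 m and turn numbers shares of 4 degrees, none past 1 either way. Its arguments: {"type":"object","properties":{"targets":{"type":"array"}},"required":["targets"]}

```bash
mkdir -p pics; ls; cat > h.py <<'E'
import numpy as np, cv2
from workcell import readout, get_image, ctrl
def snap(n,f):
    d=get_image(n); cv2.imwrite('pics/'+f+'.png',d['pixels'][:,:,::-1]); np.save('pics/'+f+'.npy',d,allow_pickle=True); return d
def load(f): return np.load('pics/'+f+'.npy',allow_pickle=True).item()
def dist(d): return np.array([d['k1'],0,0,0,0],float)
def ray(d,uv):
    K=np.array(d['intrinsics'],float);E=np.array(d['extrinsics'],float)
    uv=np.array(uv,float).reshape(-1,1,2)
    p=cv2.undistortPoints(uv,K,dist(d)).reshape(-1,2)
    R=E[:3,:3];c=-R.T@E[:3,3]
    return c,np.c_[p,np.ones(len(p))]@R
def onz(d,uv,z):
    c,r=ray(d,uv); return c+r*((z-c[2])/r[:,2])[:,None]
def proj(d,P):
    K=np.array(d['intrinsics'],float);E=np.array(d['extrinsics'],float)
    P=np.array(P,float).reshape(-1,3)
    return cv2.projectPoints(P,cv2.Rodrigues(E[:3,:3])[0],E[:3,3],K,dist(d))[0].reshape(-1,2)
E
python3 - <<'E'
from h import *
for n in ('top','side'):
    d=snap(n,n+'0'); print(n,d['intrinsics'],d['k1'],np.round(d['extrinsics'],3))
print(readout.get_obs())
E
```

```text
pics
top [[526.95695701   0.         318.25172955]
 [  0.         526.95695701 240.500686  ]
 [  0.           0.           1.        ]] -0.025924346613679792 [[ 2.600000e-02 -1.000000e+00  1.000000e-03 -7.994000e+00]
 [-9.850000e-01 -2.600000e-02 -1.730000e-01  5.824400e+02]
 [ 1.730000e-01  3.000000e-03 -9.850000e-01  1.393089e+03]
 [ 0.000000e+00  0.000000e+00  0.000000e+00  1.000000e+00]]
side [[569.94751001   0.         317.26082219]
 [  0.         569.94751001 240.95453088]
 [  0.           0.           1.        ]] -0.0318549933300132 [[-9.97000e-01 -8.10000e-02 -1.70000e-02  5.47828e+02]
 [-3.90000e-02  6.43000e-01 -7.65000e-01  9.68880e+01]
 [ 7.20000e-02 -7.62000e-01 -6.44000e-01  1.29489e+03]
 [ 0.00000e+00  0.00000e+00  0.00000e+00  1.00000e+00]]
{'t': 0.1, 'qpos': array([-1.21600340e+00,  4.23772819e-01,  1.63058064e+00, -3.32604296e-06,
        1.08859120e+00, -1.89772925e-02]), 'qvel': array([ 0.00051895, -0.00112719, -0.00304502,  0.00152499, -0.00162518,
        0.00102184]), 'joint_torque': array([-3.64822008e-04, -5.45613027e+01, -2.74326396e+01,  6.44434313e-02,
        1.88450835e-02, -1.06935602e-05]), 'ee_pos': array([ 228.15882178, -581.61003389,  403.98695643]), 'orientation': array([-3.08558067e+00, -5.83460036e-01,  3.59327096e-04]), 'ft_force': array([0.26690937, 0.03048708, 0.89542471]), 'moment': array([ 0.01331884,  0.0016225 , -0.00962128]), 'grasp_force': 0.0, 'width': 88.00408963231695}
```

View pics/top0.png

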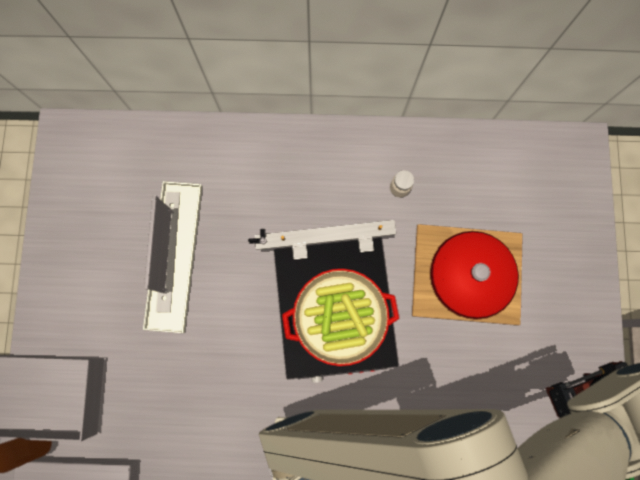

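View pics/side0.png

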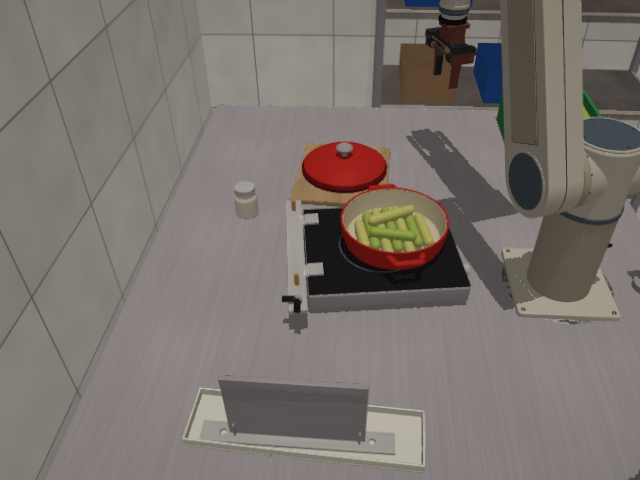

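The top view shows the guard in its tray on the left, with its panel at about (160,245) and foot holes near (172,205) and (164,297). The bracket runs from (260,240) to (395,228), with pegs near (283,238) and (380,228) and the black catch at about (260,237). The casserole is at (340,317). I'll zoom in on both views.

```bash
python3 - <<'E'
from h import *
a=cv2.imread('pics/top0.png');b=cv2.imread('pics/side0.png')
r=lambda im,x,y,w,h,s:cv2.resize(im[y:y+h,x:x+w],None,fx=s,fy=s,interpolation=cv2.INTER_CUBIC)
c=np.zeros((600,800,3),np.uint8)
g=r(a,140,175,70,165,3.6); c[:g.shape[0],:g.shape[1]]=g   # top guard scale3.6 origin(140,175)
g=r(a,240,212,165,50,3.2); c[:g.shape[0],260:260+g.shape[1]]=g # origin (240,212)
g=r(b,180,360,250,110,2.1); c[170:170+g.shape[0],260:260+g.shape[1]]=g # (180,360)
g=r(b,270,190,60,130,1.5*1.0); 
g=r(b,275,190,55,65,2.8); c[410:410+g.shape[0],260:260+g.shape[1]]=g # (275,190)
g=r(b,275,255,55,65,2.8); c[410:410+g.shape[0],420:420+g.shape[1]]=g # (275,255)
cv2.imwrite('pics/crop0.png',c)
E
```

```text
(no output)
```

View pics/crop0.png

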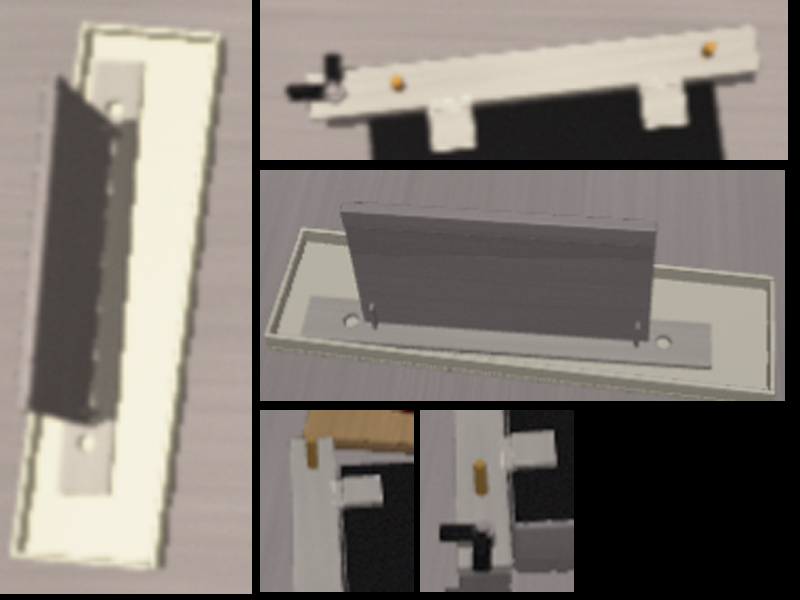

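The crop shows the foot holes in the top view at about (172.2,204.7) and (163.9,298). In the side view they are at (222.9,432.4) and (371.9,441.9). The catch is open: its tongue points away at about +x and its tab to +y. Next I'll compute the poses.

```bash
python3 - <<'E'
from h import *
np.set_printoptions(precision=1,suppress=True)
t=load('top0');s=load('side0')
def tri(u,v):
    A=[];b=[]
    for d,p in((t,u),(s,v)):
        c,r=ray(d,[p]);r=r[0]/np.linalg.norm(r[0]);M=np.eye(3)-np.outer(r,r);A.append(M);b.append(M@c)
    return np.linalg.lstsq(np.vstack(A),np.hstack(b),rcond=None)[0]
print('holes tri',tri((172.2,204.7),(222.9,432.4)),tri((163.9,298),(371.9,441.9)))
print('holes z9 top',onz(t,[(172.2,204.7),(163.9,298)],9),'side',onz(s,[(222.9,432.4),(371.9,441.9)],9))
print('rimtop corners side z169',onz(s,[(218.6,376.7),(368.6,384.8)],169))
print('rim top-view outer z169',onz(t,[(156.7,197.2),(148.3,288.9)],169))
P={}
for n,d,box in(('top',t,(240,215,405,255)),('side',s,(275,190,310,300))):
    hsv=cv2.cvtColor(d['pixels'],cv2.COLOR_RGB2HSV)
    m=cv2.inRange(hsv,(8,120,60),(28,255,255));k=np.zeros_like(m);x0,y0,x1,y1=box;k[y0:y1,x0:x1]=m[y0:y1,x0:x1]
    nn,_,st,ce=cv2.connectedComponentsWithStats(k)
    for i in range(1,nn):
        if st[i,4]>4: print(n,st[i],ce[i], onz(d,[ce[i]],79))
# catch pivot in top: (336,91)/3.2
print('pivot',onz(t,[(240+76/3.2,212+91/3.2)],75))
print('tab',onz(t,[(240+(288-260)/3.2,212+92/3.2)],92),'tongue',onz(t,[(240+(333-260)/3.2,212+56/3.2)],78))
h=cv2.cvtColor(t['pixels'],cv2.COLOR_RGB2HSV)
m=cv2.inRange(h,(0,0,0),(180,255,50));k=np.zeros_like(m);k[225:250,244:270]=m[225:250,244:270]
print('\n'.join(''.join('#' if v else '.' for v in r) for r in k[225:250,244:270]))
print('camera centres',ray(t,[(0,0)])[0],ray(s,[(0,0)])[0])
print('hob corners',onz(t,[(275,250),(381,238),(398,366),(287,378)],62))
E
```

```text
holes tri [684.1 428.8   4.3] [417.8 431.    8.4]
holes z9 top [[682.7 427.4   9. ]
 [416.7 431.    9. ]] side [[683.2 431.6   9. ]
 [418.9 431.2   9. ]]
rimtop corners side z169 [[670.4 428.5 169. ]
 [431.5 427.4 169. ]]
rim top-view outer z169 [[663.2 422.2 169. ]
 [429.  424.7 169. ]]
top [379 225   3   4   9] [379.9 226.7] [[ 619.7 -158.2   79. ]]
top [281 236   3   4   9] [282.3 237.4] [[583.3 103.8  79. ]]
side [292 199   3  12  33] [293.  204.3] [[ 621.6 -159.8   79. ]]
side [295 273   4  12  35] [296.1 278.9] [[585.  104.1  79. ]]
pivot [[574.5 153.9  75. ]]
tab [[569.7 191.9  92. ]] tongue [[603.9 157.4  78. ]]
..........................
..........................
..........................
..........................
..........................
.................###......
.................###......
.................###......
.................###......
.................####.....
.................####.....
...................##.....
..........................
..........................
......#########...........
.....##########...........
......#########...........
......########............
..........................
..........................
..........................
..........................
..........................
..........................
..........................
camera centres [ 333.2    2.7 1472.7] [456.1 967.9 917.3]
hob corners [[ 551.3  123.6   62. ]
 [ 591.8 -163.4   62. ]
 [ 252.9 -209.9   62. ]
 [ 215.    79.1   62. ]]
```

Pegs come out at about (584,104) and (621,-159), so the bracket middle is (602.5,-27.5) with a hob yaw of about 7.9°. The guard's middle is about (550,430), with its foot along world x. First I'll move above the rim.

step_arm([
  [[0.26,0.81,0,0,0,-0.21,1],[0.26,0.81,0,0,0,-0.21,1],[0.26,0.81,0,0,0,-0.21,1],[0.26,0.81,0,0,0,-0.21,1],[0.26,0.81,0,0,0,-0.21,1]],
])

```text
t: 0.72
ee_pos: [293.4, -377.9, 404.4]
orientation: [-3.106, -0.469, 0.0]
ft_force: [0.1, 0.0, -1.2]
width: 88.0
grasp_force: 0.0
```

step_arm([
  [[0.26,0.81,0,0,0,-0.21,1],[0.26,0.81,0,0,0,-0.21,1],[0.26,0.81,0,0,0,-0.21,1],[0.26,0.81,0,0,0,-0.21,1],[0.26,0.81,0,0,0,-0.21,1]],
])

```text
t: 1.35
ee_pos: [358.3, -175.5, 404.6]
orientation: [-3.121, -0.355, 0.0]
ft_force: [1.0, -0.5, -0.4]
width: 87.5
grasp_force: 0.0
```

step_arm([
  [[0.26,0.81,0,0,0,-0.21,1],[0.26,0.81,0,0,0,-0.21,1],[0.26,0.81,0,0,0,-0.21,1],[0.26,0.81,0,0,0,-0.21,1],[0.26,0.81,0,0,0,-0.21,1]],
])

```text
t: 1.98
ee_pos: [423.4, 27.1, 404.6]
orientation: [3.132, 0.241, -0.0]
ft_force: [0.4, -0.3, 0.7]
width: 88.3
grasp_force: 0.0
```

step_arm([
  [[0.26,0.81,0,0,0,-0.21,1],[0.26,0.81,0,0,0,-0.21,1],[0.26,0.81,0,0,0,-0.21,1],[0.26,0.81,0,0,0,-0.21,1],[0.26,0.81,0,0,0,-0.21,1]],
])

```text
t: 2.6
ee_pos: [488.4, 229.6, 404.4]
orientation: [3.139, 0.126, -0.001]
ft_force: [1.3, -0.6, -0.1]
width: 87.8
grasp_force: 0.0
```

step_arm([
  [[0.26,0.81,0,0,0,-0.21,1],[0.26,0.81,0,0,0,-0.21,1],[0.26,0.81,0,0,0,-0.21,1],[0.26,0.81,0,0,0,-0.21,1],[0.26,0.81,0,0,0,-0.21,1]],
])

```text
t: 3.22
ee_pos: [553.4, 432.0, 404.1]
orientation: [3.141, 0.011, -0.001]
ft_force: [0.5, -0.2, 0.4]
width: 88.1
grasp_force: 0.0
```

```bash
python3 - <<'E'
from h import *
np.set_printoptions(precision=3,suppress=True)
o=readout.get_obs();print(o['t'],o['qpos'],o['ee_pos'],o['orientation'],o['ft_force'],o['moment'])
snap('top','top1')
d=snap('side','side1')
c=cv2.resize(d['pixels'][270:470,170:440,::-1],None,fx=2.9,fy=2.9,interpolation=cv2.INTER_CUBIC);cv2.imwrite('pics/crop1.png',c)
E
```

```text
3.225 [ 0.646  0.537  1.443 -0.     1.162  2.21 ] [553.418 431.988 404.086] [ 3.141  0.011 -0.001] [ 0.494 -0.226  0.397] [ 0.005 -0.051  0.028]
```

View pics/crop1.png

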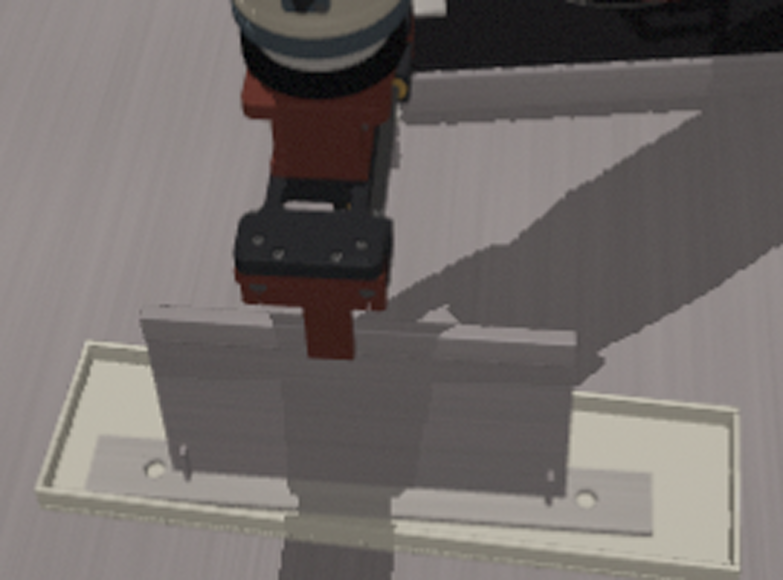

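The open gripper hangs above the rim, with the near finger at crop (330,330) close to the rim's middle at (360,330). Descend and close.

step_arm([
  [[-0.01,0,-0.35,0,0,0,1],[-0.01,0,-0.35,0,0,0,1],[-0.01,0,-0.35,0,0,0,1],[-0.01,0,-0.35,0,0,0,1],[-0.01,0,-0.26,0,0,0,1]],
])

```text
t: 3.95
ee_pos: [550.6, 430.3, 320.1]
orientation: [3.141, 0.011, -0.002]
ft_force: [-0.3, 0.3, 0.0]
width: 87.8
grasp_force: 0.0
```

step_arm([
  [[0,0,0,0,0,0,0],[0,0,0,0,0,0,0],[0,0,0,0,0,0,0],[0,0,0,0,0,0,0],[0,0,0,0,0,0,0]],
])

```text
t: 4.58
ee_pos: [550.8, 430.7, 322.0]
orientation: [-3.141, -0.012, -0.001]
ft_force: [-0.1, -0.4, -1.0]
width: 40.9
grasp_force: 0.0
```

step_arm([
  [[0,0,0,0,0,0,0],[0,0,0.05,0,0,0,0],[0,0,0.1,0,0,0,0],[0,0,0.2,0,0,0,0],[0,0,0.2,0,0,0,0]],
])

```text
t: 5.2
ee_pos: [550.4, 430.5, 348.9]
orientation: [3.14, 0.011, -0.002]
ft_force: [-0.3, 0.3, -6.7]
width: 9.8
grasp_force: 30.0
```

Gripped (width 9.8, about 0.65 kg). Next: lift, then carry and turn to a point over the bracket.

step_arm([
  [[0,0,0.3,0,0,0,0],[0,0,0.5,0,0,0,0],[0,0,0.6,0,0,0,0],[0,0,0.6,0,0,0,0],[0,0,0.4,0,0,0,0]],
])

```text
t: 5.82
ee_pos: [550.7, 430.7, 471.6]
orientation: [-3.14, -0.011, -0.003]
ft_force: [1.0, 0.5, -7.2]
width: 9.9
grasp_force: 30.0
```

step_arm([
  [[0.04,-0.36,0,0,0,0.97,0],[0.04,-0.36,0,0,0,0.98,0],[0.04,-0.36,0,0,0,0.97,0],[0.04,-0.36,0,0,0,0.98,0],[0.04,-0.36,0,0,0,0.98,0]],
])

```text
t: 6.45
ee_pos: [560.6, 340.0, 469.2]
orientation: [3.093, 0.547, -0.001]
ft_force: [-0.0, -1.2, -7.4]
width: 9.8
grasp_force: 30.0
```

step_arm([
  [[0.04,-0.37,0,0,0,0.97,0],[0.04,-0.37,0,0,0,0.98,0],[0.04,-0.37,0,0,0,0.97,0],[0.04,-0.37,0,0,0,0.98,0],[0.04,-0.37,0,0,0,0.98,0]],
])

```text
t: 7.08
ee_pos: [570.6, 247.5, 469.3]
orientation: [2.956, 1.064, -0.001]
ft_force: [0.2, 0.4, -6.5]
width: 9.7
grasp_force: 30.0
```

step_arm([
  [[0.04,-0.37,0,0,0,0.97,0],[0.04,-0.37,0,0,0,0.98,0],[0.04,-0.37,0,0,0,0.97,0],[0.04,-0.37,0,0,0,0.98,0],[0.04,-0.37,0,0,0,0.98,0]],
])

```text
t: 7.7
ee_pos: [580.5, 155.0, 469.4]
orientation: [-2.733, -1.55, 0.001]
ft_force: [-0.4, -0.4, -7.9]
width: 9.4
grasp_force: 30.0
```

step_arm([
  [[0.04,-0.37,0,0,0,0.97,0],[0.04,-0.37,0,0,0,0.98,0],[0.04,-0.37,0,0,0,0.97,0],[0.04,-0.37,0,0,0,0.98,0],[0.04,-0.37,0,0,0,0.98,0]],
])

```text
t: 8.32
ee_pos: [590.5, 62.6, 469.4]
orientation: [-2.43, -1.99, 0.001]
ft_force: [-0.5, 0.4, -7.0]
width: 10.1
grasp_force: 30.0
```

step_arm([
  [[0.05,-0.36,-0.1,0,0,0.97,0],[0.05,-0.36,-0.2,0,0,0.98,0],[0.04,-0.36,-0.3,0,0,0.97,0],[0.04,-0.36,-0.2,0,0,0.97,0],[0.04,-0.36,-0.1,0,0,0.97,0]],
])

```text
t: 8.95
ee_pos: [601.5, -27.4, 423.6]
orientation: [-2.059, -2.371, 0.001]
ft_force: [-0.5, -0.5, -6.8]
width: 9.6
grasp_force: 30.0
```

```bash
python3 - <<'E'
from h import *
np.set_printoptions(precision=3,suppress=True)
o=readout.get_obs();print(o['t'],o['qpos'],o['ee_pos'],o['orientation'],o['ft_force'],o['moment'],o['width'])
t=snap('top','top2');d=snap('side','side2')
c=np.zeros((600,800,3),np.uint8)
a=cv2.resize(d['pixels'][150:350,230:400,::-1],None,fx=3,fy=3,interpolation=cv2.INTER_CUBIC);c[:600,:510]=a
b=cv2.resize(t['pixels'][180:280,240:410,::-1],None,fx=1.7,fy=1.7,interpolation=cv2.INTER_CUBIC);c[:b.shape[0],511:511+b.shape[1]]=b
cv2.imwrite('pics/crop2.png',c)
E
```

```text
8.95 [-0.065  0.369  1.666 -0.     1.108 -0.206] [601.453 -27.388 423.622] [-2.059 -2.371  0.001] [-0.506 -0.476 -6.815] [-0.069 -0.096 -0.002] 9.633439412010299
```

View pics/crop2.png

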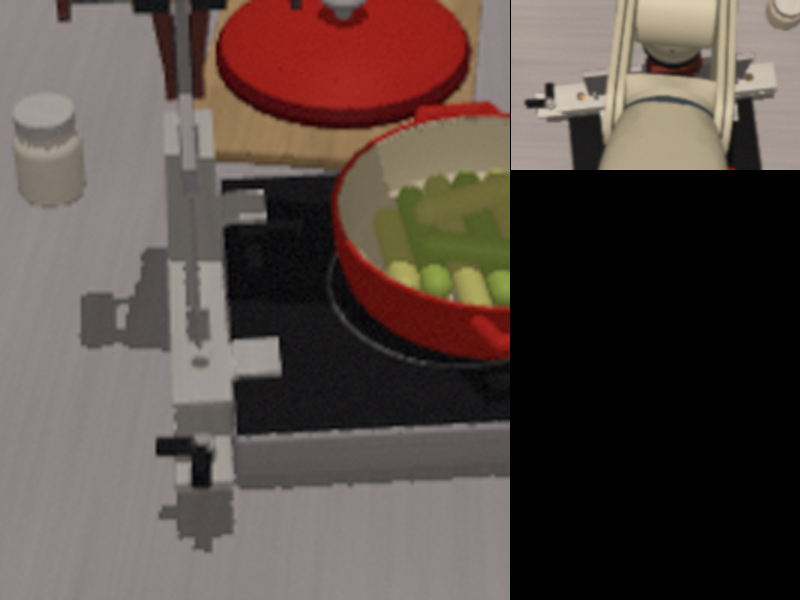

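The foot hovers over the bracket. In the side view its near hole is at about (297,270.7). The top view shows brass through the foot's left end. I'll zoom in on the top view and compute the hole's position.

```bash
python3 - <<'E'
from h import *
np.set_printoptions(precision=1,suppress=True)
t=load('top2');s=load('side2')
c=np.zeros((600,800,3),np.uint8)
r=lambda d,x,y,w,h,k:cv2.resize(d['pixels'][y:y+h,x:x+w,::-1],None,fx=k,fy=k,interpolation=cv2.INTER_CUBIC)
c[:300,:360]=r(t,245,215,60,50,6); c[:300,400:760]=r(t,340,200,60,50,6)
c[300:600,:280]=r(s,277,255,35,37,8)[:300,:280]; c[300:600,400:680]=r(s,277,185,35,37,8)[:300,:280]
cv2.imwrite('pics/crop3.png',c)
print('hole z111',onz(s,[(297,270.7)],111))
print('foot end corners',onz(s,[(230+172/3,150+403/3),(230+233/3,150+402/3)],111))
yaw=2*np.arctan2(2.371,2.059)*180/np.pi;print('toolx yaw',yaw)
a=np.radians(yaw)
for sg in(1,-1):
  P=np.array([601.45,-27.4,111])+sg*132*np.array([np.cos(a),np.sin(a),0]);print('exp hole if centred',P,proj(s,[P]),proj(t,[P]))
E
```

```text
Traceback (most recent call last):
ValueError: could not broadcast input array from shape (296,280,3) into shape (300,280,3)
```

```bash
python3 - <<'E'
from h import *
np.set_printoptions(precision=1,suppress=True)
t=load('top2');s=load('side2')
c=np.zeros((600,800,3),np.uint8)
r=lambda d,x,y,w,h,k:cv2.resize(d['pixels'][y:y+h,x:x+w,::-1],None,fx=k,fy=k,interpolation=cv2.INTER_CUBIC)
c[:300,:360]=r(t,245,215,60,50,6); c[:300,400:760]=r(t,340,200,60,50,6)
c[300:596,:280]=r(s,277,255,35,37,8); c[300:596,400:680]=r(s,277,185,35,37,8)
cv2.imwrite('pics/crop3.png',c)
print('hole z111',onz(s,[(297,270.7)],111))
print('foot end corners',onz(s,[(230+172/3,150+403/3),(230+233/3,150+402/3)],111))
yaw=2*np.arctan2(2.371,2.059)*180/np.pi;print('toolx yaw',yaw)
a=np.radians(yaw)
for sg in(1,-1):
  P=np.array([601.45,-27.4,111])+sg*132*np.array([np.cos(a),np.sin(a),0]);print('exp hole if centred',P,proj(s,[P]),proj(t,[P]))
E
```

```text
hole z111 [[580.8 112.5 111. ]]
foot end corners [[596.  153.8 111. ]
 [555.1 150.2 111. ]]
toolx yaw 98.05725238949864
exp hole if centred [582.9 103.3 111. ] [[296.5 267.6]] [[281.7 235.4]]
exp hole if centred [ 620.  -158.1  111. ] [[293.  194.2]] [[381.3 224.2]]
```

View pics/crop3.png

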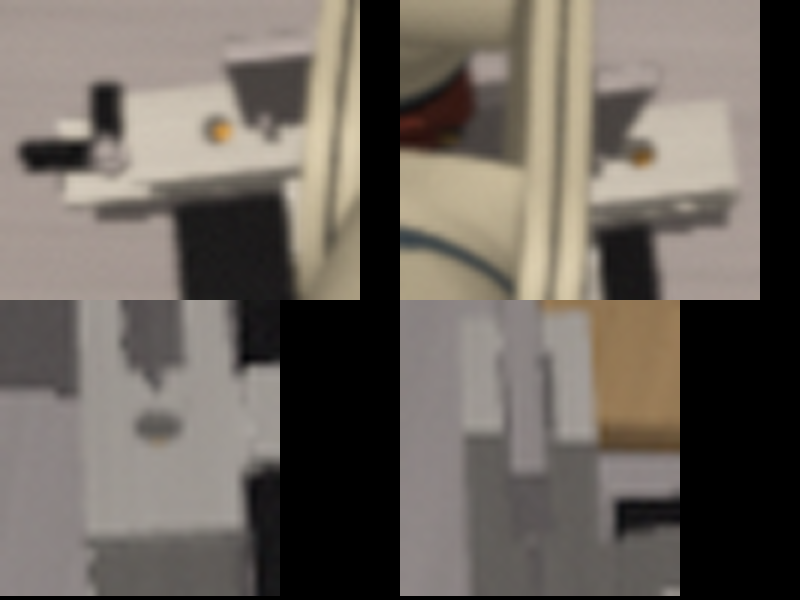

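```bash
python3 - <<'E'
from h import *
np.set_printoptions(precision=1,suppress=True)
t=load('top2');s=load('side2')
A=[];b=[]
for d,p in((t,(281.2,236.7)),(s,(296.6,270.6))):
    c,r=ray(d,[p]);r=r[0]/np.linalg.norm(r[0]);M=np.eye(3)-np.outer(r,r);A.append(M);b.append(M@c)
print('tri hole A',np.linalg.lstsq(np.vstack(A),np.hstack(b),rcond=None)[0])
for z in (100,105,111):
  H=onz(t,[(281.2,236.7),(380.2,225.7)],z);print(z,H,np.linalg.norm(H[0]-H[1]),H.mean(0),'side',onz(s,[(296.6,270.6)],z))
# brass in top2: through holes
h=cv2.cvtColor(t['pixels'],cv2.COLOR_RGB2HSV).astype(int)
m=cv2.inRange(h.astype(np.uint8),(8,90,60),(28,255,255))
for x0,x1,y0,y1 in((276,288,230,244),(374,386,220,233)):
  k=m[y0:y1,x0:x1];yy,xx=np.nonzero(k);print(len(xx),xx.mean()+x0,yy.mean()+y0, 'at z93',onz(t,[(xx.mean()+x0,yy.mean()+y0)],93))
  lum=t['pixels'][y0:y1,x0:x1].min(2); w=np.clip(150-lum.astype(float),0,None)
  print(lum)
for n in('top0',):
  d=load(n);print(onz(d,[(379.9,226.7),(282.3,237.4)],85))
E
```

```text
tri hole A [581.7 105.1 104. ]
100 [[ 581.4  105.4  100. ]
 [ 618.1 -156.6  100. ]] 264.5432820058737 [599.8 -25.6 100. ] side [[583.4 100.6 100. ]]
105 [[ 580.5  105.   105. ]
 [ 617.  -156.   105. ]] 263.5797222239741 [598.8 -25.5 105. ] side [[582.6 105.9 105. ]]
111 [[ 579.5  104.6  111. ]
 [ 615.8 -155.3  111. ]] 262.42345048569456 [597.6 -25.4 111. ] side [[581.7 112.3 111. ]]
9 281.3333333333333 236.44444444444446 at z93 [[583.4 105.6  93. ]]
[[172 172 173 173 175 174 169 145  98  69  64  64]
 [175 177 176 176 176 176 174 157 114  75  66  64]
 [179 179 181 179 180 177 177 163 127  82  66  65]
 [179 178 178 174 169 168 171 169 145  95  69  69]
 [180 178 170 151 133 130 145 161 155 114  77  77]
 [182 177 160 125  99  93 106 139 156 130  95  92]
 [181 175 152 113  86  74  83 126 163 158 136 128]
 [181 176 156 118  88  72  93 135 169 175 170 164]
 [180 178 166 143 115 107 129 158 173 178 178 175]
 [181 180 177 171 161 160 166 172 175 178 179 178]
 [180 180 180 179 178 176 177 179 177 179 180 178]
 [180 181 182 181 180 181 179 180 180 179 180 180]
 [181 181 182 182 182 182 181 178 178 175 173 171]
 [176 174 172 172 171 168 165 160 152 144 137 136]]
7 380.0 225.71428571428572 at z93 [[ 619.5 -156.9   93. ]]
[[ 62  65  66  70  94 138 165 174 175 174 175 176]
 [ 63  64  66  82 121 160 175 175 174 175 175 175]
 [ 64  63  68  92 129 156 162 166 172 175 175 175]
 [ 63  65  67  83 101 111 115 134 161 176 178 178]
 [ 65  65  71  81  87  83  83 101 139 170 177 178]
 [ 75  73  80  84  77  60  53  71 120 164 176 176]
 [108 107 110 106  84  54  49  79 127 165 177 176]
 [147 160 163 154 130  98  99 125 154 173 176 176]
 [165 177 177 174 167 157 158 165 172 174 175 176]
 [170 176 178 176 176 174 175 175 177 176 177 177]
 [176 177 178 178 177 177 178 178 178 177 176 177]
 [179 179 179 179 179 181 179 179 177 174 172 170]
 [176 174 173 173 171 171 168 164 158 148 142 137]]
[[ 618.4 -157.6   85. ]
 [ 582.3  103.5   85. ]]
```

Holes sit about 2.2 mm short of the pegs in x and about 0.4 mm high in y. Correct that, then descend carefully.

step_arm([
  [[0.044,-0.008,0,0,0,0,0],[0,0,-0.02,0,0,0,0],[0,0,-0.02,0,0,0,0],[0,0,-0.01,0,0,0,0],[0,0,0,0,0,0,0]],
])

```text
t: 9.68
ee_pos: [603.9, -27.1, 421.7]
orientation: [-2.062, -2.37, 0.0]
ft_force: [0.2, -0.7, -6.7]
width: 9.6
grasp_force: 30.0
```

step_arm([
  [[0,0,-0.01,0,0,0,0],[0,0,-0.01,0,0,0,0],[0,0,-0.01,0,0,0,0],[0,0,-0.01,0,0,0,0],[0,0,0,0,0,0,0]],
])

```text
t: 10.3
ee_pos: [604.0, -27.3, 419.8]
orientation: [2.062, 2.37, 0.0]
ft_force: [-0.2, 0.0, -6.2]
width: 10.0
grasp_force: 30.0
```

step_arm([
  [[0,0,-0.01,0,0,0,0],[0,0,-0.01,0,0,0,0],[0,0,-0.01,0,0,0,0],[0,0,-0.01,0,0,0,0],[0,0,0,0,0,0,0]],
])

```text
t: 10.92
ee_pos: [604.3, -27.2, 419.1]
orientation: [2.061, 2.369, 0.002]
ft_force: [-1.8, -1.4, 6.2]
width: 10.1
grasp_force: 30.0
```

step_arm([
  [[0,0,-0.01,0,0,0,0],[0,0,-0.01,0,0,0,0],[0,0,-0.01,0,0,0,0],[0,0,-0.01,0,0,0,0],[0,0,0,0,0,0,0]],
])

```text
t: 11.55
ee_pos: [604.7, -27.2, 418.8]
orientation: [2.06, 2.367, 0.005]
ft_force: [-2.2, -0.5, 14.3]
width: 9.9
grasp_force: 30.0
```

```bash
python3 - <<'E'
from h import *
np.set_printoptions(precision=2,suppress=True)
o=readout.get_obs();print(o['ee_pos'],o['ft_force'],o['moment'],o['orientation'])
t=snap('top','top3');s=snap('side','side3')
c=np.zeros((600,800,3),np.uint8)
r=lambda d,x,y,w,h,k:cv2.resize(d['pixels'][y:y+h,x:x+w,::-1],None,fx=k,fy=k,interpolation=cv2.INTER_CUBIC)
c[:300,:400]=r(t,265,222,40,30,10); c[:300,401:800]=r(t,360,210,40,30,10)[:,:399]
c[300:600,:400]=r(s,277,255,40,30,10)
cv2.imwrite('pics/crop4.png',c)
E
```

```text
[604.75 -27.16 418.75] [-2.23 -0.51 14.31] [-0.1   0.82 -0.01] [2.06 2.37 0.  ]
```

View pics/crop4.png

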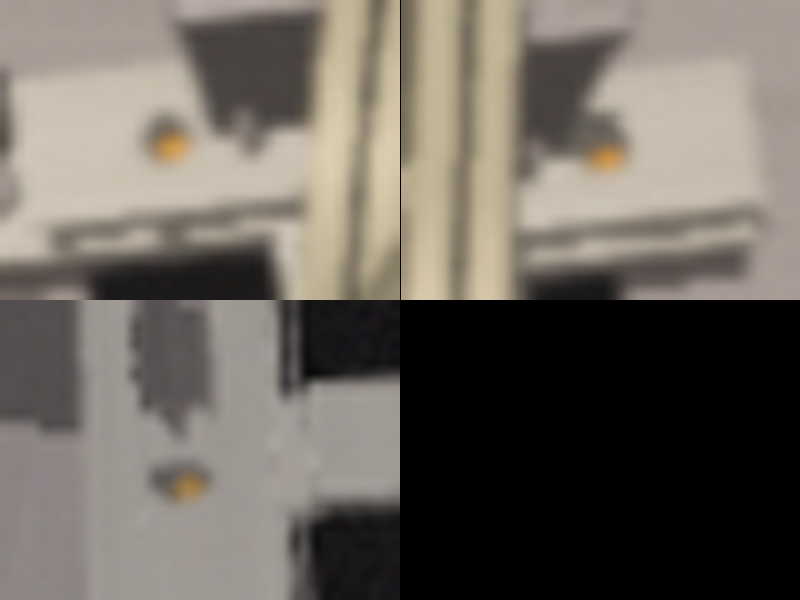

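In contact, the brass shows toward −x and slightly −y within both holes: the top view has it low in each hole, the side view has it on the right. So the holes are about 1.8 mm too far in +x and 0.8 mm too far in +y. Lift off, shift and try again.

step_arm([
  [[0,0,0.03,0,0,0,0],[0,0,0.06,0,0,0,0],[-0.036,-0.016,0,0,0,-0.03,0],[0,0,0,0,0,0,0],[0,0,0,0,0,0,0]],
])

```text
t: 12.28
ee_pos: [602.0, -28.0, 419.5]
orientation: [-2.064, -2.367, 0.001]
ft_force: [-0.3, 0.5, -7.1]
width: 9.6
grasp_force: 30.0
```

step_arm([
  [[0,0,-0.02,0,0,0,0],[0,0,-0.02,0,0,0,0],[0,0,-0.02,0,0,0,0],[0,0,-0.02,0,0,0,0],[0,0,0,0,0,0,0]],
])

```text
t: 12.9
ee_pos: [602.1, -28.0, 416.0]
orientation: [-2.065, -2.368, 0.0]
ft_force: [0.1, -0.6, -7.5]
width: 10.0
grasp_force: 30.0
```

step_arm([
  [[0,0,-0.02,0,0,0,0],[0,0,-0.01,0,0,0,0],[0,0,-0.01,0,0,0,0],[0,0,0,0,0,0,0],[0,0,0,0,0,0,0]],
])

```text
t: 13.52
ee_pos: [602.2, -28.0, 414.2]
orientation: [2.065, 2.368, 0.0]
ft_force: [-0.3, 0.1, -7.4]
width: 10.1
grasp_force: 30.0
```

The foot is now well below the earlier contact height and unloaded, so both pegs have entered. Continue down by feel.

step_arm([
  [[0,0,-0.01,0,0,0,0],[0,0,-0.02,0,0,0,0],[0,0,-0.02,0,0,0,0],[0,0,-0.01,0,0,0,0],[0,0,0,0,0,0,0]],
])

```text
t: 14.15
ee_pos: [602.1, -28.0, 411.1]
orientation: [-2.065, -2.368, 0.0]
ft_force: [-0.3, -0.1, -7.4]
width: 9.6
grasp_force: 30.0
```

step_arm([
  [[0,0,-0.01,0,0,0,0],[0,0,-0.02,0,0,0,0],[0,0,-0.02,0,0,0,0],[0,0,-0.01,0,0,0,0],[0,0,0,0,0,0,0]],
])

```text
t: 14.78
ee_pos: [602.1, -28.0, 408.1]
orientation: [-2.065, -2.368, 0.0]
ft_force: [0.4, 0.6, -7.7]
width: 9.8
grasp_force: 30.0
```

step_arm([
  [[0,0,-0.02,0,0,0,0],[0,0,-0.02,0,0,0,0],[0,0,-0.02,0,0,0,0],[0,0,-0.02,0,0,0,0],[0,0,0,0,0,0,0]],
])

```text
t: 15.4
ee_pos: [602.1, -28.0, 404.0]
orientation: [-2.065, -2.368, 0.0]
ft_force: [1.0, -0.2, -7.5]
width: 9.3
grasp_force: 30.0
```

step_arm([
  [[0,0,-0.02,0,0,0,0],[0,0,-0.02,0,0,0,0],[0,0,-0.02,0,0,0,0],[0,0,-0.02,0,0,0,0],[0,0,0,0,0,0,0]],
])

```text
t: 16.02
ee_pos: [602.1, -28.0, 400.0]
orientation: [-2.065, -2.368, 0.0]
ft_force: [-0.1, -0.3, -7.7]
width: 9.7
grasp_force: 30.0
```

step_arm([
  [[0,0,-0.02,0,0,0,0],[0,0,-0.02,0,0,0,0],[0,0,-0.02,0,0,0,0],[0,0,-0.02,0,0,0,0],[0,0,0,0,0,0,0]],
])

```text
t: 16.65
ee_pos: [602.1, -28.0, 396.0]
orientation: [-2.065, -2.368, 0.0]
ft_force: [-0.2, -0.2, -7.9]
width: 10.0
grasp_force: 30.0
```

step_arm([
  [[0,0,-0.01,0,0,0,0],[0,0,-0.01,0,0,0,0],[0,0,-0.01,0,0,0,0],[0,0,-0.01,0,0,0,0],[0,0,-0.01,0,0,0,0]],
])

```text
t: 17.27
ee_pos: [602.1, -28.0, 393.7]
orientation: [2.065, 2.368, 0.0]
ft_force: [-0.3, 0.2, -8.0]
width: 10.2
grasp_force: 30.0
```

step_arm([
  [[0,0,-0.01,0,0,0,0],[0,0,-0.01,0,0,0,0],[0,0,-0.01,0,0,0,0],[0,0,-0.01,0,0,0,0],[0,0,0,0,0,0,0]],
])

```text
t: 17.9
ee_pos: [602.1, -28.0, 391.6]
orientation: [-2.065, -2.368, 0.0]
ft_force: [-1.1, 0.0, -6.9]
width: 9.6
grasp_force: 30.0
```

step_arm([
  [[0,0,-0.008,0,0,0,0],[0,0,-0.008,0,0,0,0],[0,0,-0.008,0,0,0,0],[0,0,-0.008,0,0,0,0],[0,0,0,0,0,0,0]],
])

```text
t: 18.52
ee_pos: [602.2, -28.0, 390.1]
orientation: [-2.065, -2.368, -0.0]
ft_force: [-0.1, -0.1, -7.7]
width: 9.4
grasp_force: 30.0
```

step_arm([
  [[0,0,-0.006,0,0,0,0],[0,0,-0.006,0,0,0,0],[0,0,-0.006,0,0,0,0],[0,0,-0.006,0,0,0,0],[0,0,0,0,0,0,0]],
])

```text
t: 19.15
ee_pos: [602.3, -28.2, 389.5]
orientation: [2.064, 2.367, 0.001]
ft_force: [-0.6, -1.9, 0.2]
width: 9.7
grasp_force: 30.0
```

Contact came at 389.5, which matches the expected home height. Press lightly for flushness and check the view.

step_arm([
  [[0,0,-0.006,0,0,0,0],[0,0,-0.006,0,0,0,0],[0,0,-0.006,0,0,0,0],[0,0,0,0,0,0,0],[0,0,0,0,0,0,0]],
])

```text
t: 19.77
ee_pos: [602.4, -28.1, 389.5]
orientation: [2.064, 2.367, 0.001]
ft_force: [-4.0, -3.9, 9.2]
width: 10.0
grasp_force: 30.0
```

```bash
python3 - <<'E'
from h import *
np.set_printoptions(precision=2,suppress=True)
o=readout.get_obs();print(o['ee_pos'],o['ft_force'],o['moment'],o['orientation'])
t=snap('top','top4');s=snap('side','side4')
c=np.zeros((600,800,3),np.uint8)
r=lambda d,x,y,w,h,k:cv2.resize(d['pixels'][y:y+h,x:x+w,::-1],None,fx=k,fy=k,interpolation=cv2.INTER_CUBIC)
c[:250,:350]=r(t,245,217,70,50,5); c[:250,400:750]=r(t,345,205,70,50,5)
c[250:600,:300]=r(s,270,255,60,70,5); c[250:600,400:700]=r(s,270,185,60,70,5)
cv2.imwrite('pics/crop5.png',c)
E
```

```text
[602.42 -28.15 389.55] [-4.01 -3.89  9.16] [-0.26  0.76  0.02] [2.06 2.37 0.  ]
```

View pics/crop5.png

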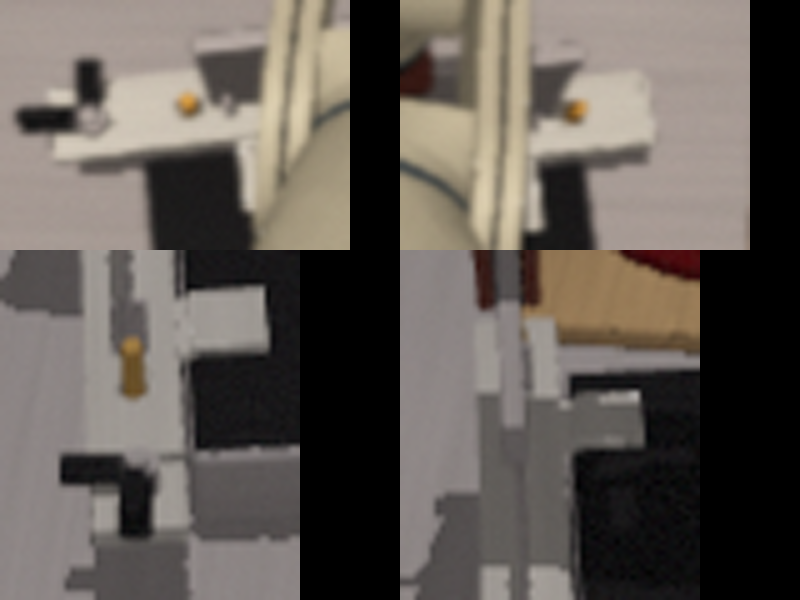

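Both pegs stand up through the holes and the foot lies on the bar: the pegs show at crop (132,365) and (575,110). Relax the load, release and lift away.

step_arm([
  [[0,0,0.02,0,0,0,0],[0,0,0,0,0,0,0],[0,0,0,0,0,0,0.5],[0,0,0,0,0,0,0.5],[0,0,0,0,0,0,0.5]],
])

```text
t: 20.5
ee_pos: [602.1, -27.8, 388.7]
orientation: [-2.064, -2.368, -0.0]
ft_force: [0.4, -0.2, -0.3]
width: 36.7
grasp_force: 0.0
```

step_arm([
  [[0,0,0,0,0,0,0.5],[0,0,0,0,0,0,0.5],[0,0,0,0,0,0,0.5],[0,0,0.2,0,0,0,0.5],[0,0,0.4,0,0,0,0.5]],
])

```text
t: 21.12
ee_pos: [602.0, -28.0, 419.2]
orientation: [-2.064, -2.367, 0.001]
ft_force: [-0.4, 0.1, 0.3]
width: 43.9
grasp_force: 0.0
```

step_arm([
  [[0,0,0.5,0,0,0,0.5],[0,0,0.5,0,0,0,0.4],[0,0,0.5,0,0,0,0],[0,0,0,0,0,0,0],[0,0,0,0,0,0,0]],
])

```text
t: 21.75
ee_pos: [601.8, -28.0, 493.3]
orientation: [-2.064, -2.367, 0.001]
ft_force: [-1.3, 0.2, -0.2]
width: 8.6
grasp_force: 0.0
```

```bash
python3 - <<'E'
from h import *
np.set_printoptions(precision=1,suppress=True)
t=load('top4')
o=readout.get_obs();print(o['t'],o['ee_pos'],o['ft_force'])
# pegs now via tops z94 in top4
h=cv2.cvtColor(t['pixels'],cv2.COLOR_RGB2HSV)
a=np.radians(7.95);X=np.array([np.cos(a),np.sin(a)]);Y=np.array([-X[1],X[0]])
m=np.array([602.1,-28.0]);piv=m+186*Y;print('pivot from seat',piv)
print('bracket x,y axes',X,Y)
# tab outer and tongue from black mask
k=cv2.inRange(h,(0,0,0),(180,255,55));
z=np.zeros_like(k);z[225:247,244:266]=k[225:247,244:266]
yy,xx=np.nonzero(z);L=[(u,v) for u,v in zip(xx,yy)]
tab=np.array([p for p in L if p[0]<258 and p[1]>236],float);ton=np.array([p for p in L if p[1]<=235],float)
Pt=onz(t,tab,90)[:,:2]
print('tab c',Pt.mean(0),'rel hob',(Pt.mean(0)-piv)@np.c_[X,Y],'extent',((Pt-piv)@np.c_[X,Y]).min(0),((Pt-piv)@np.c_[X,Y]).max(0))
Q=onz(t,ton,78)[:,:2];print('tongue rel',(Q.mean(0)-piv)@np.c_[X,Y])
E
```

```text
21.75 [601.8 -28.  493.3] [-1.3  0.2 -0.2]
pivot from seat [576.4 156.2]
bracket x,y axes [1.  0.1] [-0.1  1. ]
tab c [571.1 180.6] rel hob [-1.8 24.9] extent [-7.1 14.2] [ 3.3 35.9]
tongue rel [18.8 -0.4]
```

The guard is released. Next: fingers shut, move to the −x side of the catch's tab and lower beside it.

step_arm([
  [[-0.26,0.86,0,0,0,0,0],[-0.26,0.86,0,0,0,0,0],[-0.26,0.86,0,0,0,0,0],[-0.27,0.87,0,0,0,0,0],[-0.27,0.87,0,0,0,0,0]],
])

```text
t: 22.38
ee_pos: [535.3, 189.2, 492.5]
orientation: [-2.064, -2.367, 0.003]
ft_force: [0.8, -0.5, -0.2]
width: 0.6
grasp_force: 0.0
```

step_arm([
  [[0,0,-0.5,0,0,0,0],[0,0,-0.7,0,0,0,0],[0,0,-0.7,0,0,0,0],[0,0,-0.7,0,0,0,0],[0,0,-0.6,0,0,0,0]],
])

```text
t: 23.0
ee_pos: [535.3, 187.7, 331.3]
orientation: [-2.064, -2.367, 0.004]
ft_force: [0.8, -0.3, 0.4]
width: 0.5
grasp_force: 0.0
```

step_arm([
  [[0,0,-0.5,0,0,0,0],[0,0,-0.4,0,0,0,0],[0,0,-0.3,0,0,0,0],[0,0,-0.2,0,0,0,0],[0,0,0,0,0,0,0]],
])

```text
t: 23.62
ee_pos: [535.9, 187.9, 263.3]
orientation: [-2.064, -2.367, 0.002]
ft_force: [-0.9, 0.7, 0.1]
width: 0.6
grasp_force: 0.0
```

```bash
python3 - <<'E'
from h import *
np.set_printoptions(precision=2,suppress=True)
o=readout.get_obs();print(o['t'],o['ee_pos'],o['ft_force'],o['width'],o['orientation'])
t=snap('top','top5');s=snap('side','side5')
c=np.zeros((600,800,3),np.uint8)
r=lambda d,x,y,w,h,k:cv2.resize(d['pixels'][y:y+h,x:x+w,::-1],None,fx=k,fy=k,interpolation=cv2.INTER_CUBIC)
c[:600,:450]=r(s,260,195,90,120,5); c[:200,451:751]=r(t,240,200,75,50,4)
cv2.imwrite('pics/crop6.png',c)
E
```

```text
23.625 [535.91 187.91 263.28] [-0.88  0.71  0.1 ] 0.6424608399135328 [-2.06 -2.37  0.  ]
```

View pics/crop6.png

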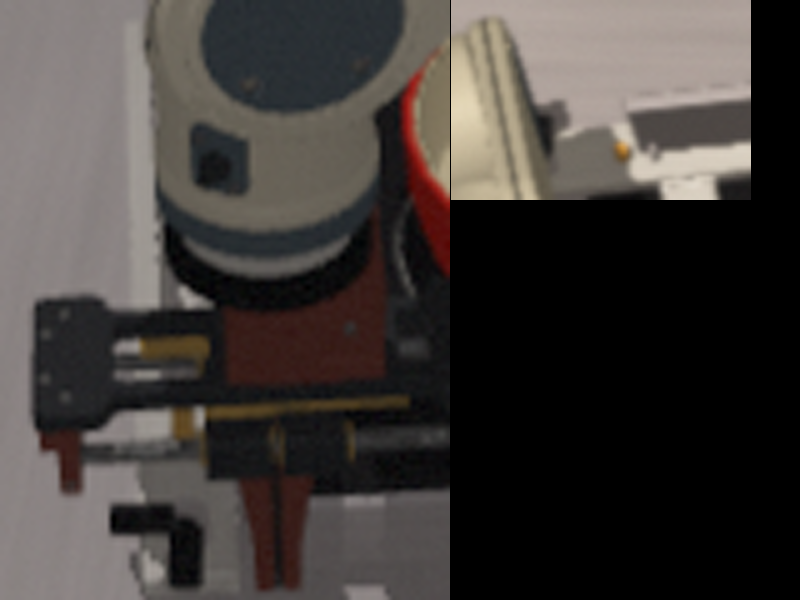

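The closed fingers stand at crop (280,560), to the −x side of the tab at (188,560), with a clear gap. Start pushing +x.

step_arm([
  [[0.23,0.03,0,0,0,0,0],[0.23,0.03,0,0,0,0,0],[0.1,0.014,0,0,0,0,0],[0.1,0.014,0,0,0,0,0],[0.1,0.014,0,0,0,0,0]],
])

```text
t: 24.35
ee_pos: [574.0, 192.9, 263.6]
orientation: [-2.064, -2.367, 0.002]
ft_force: [-3.9, -1.0, 0.3]
width: 0.5
grasp_force: 1.2
```

step_arm([
  [[0.1,-0.036,0,0,0,0,0],[0.1,-0.036,0,0,0,0,0],[0.1,-0.036,0,0,0,0,0],[0.07,-0.06,0,0,0,0,0],[0.07,-0.06,0,0,0,0,0]],
])

```text
t: 24.98
ee_pos: [596.5, 181.6, 264.1]
orientation: [2.065, 2.368, 0.001]
ft_force: [-2.0, 1.7, -0.8]
width: 0.5
grasp_force: 0.9
```

The tab is turning at about 3 N. Finish the arc, then press gently to the stop.

step_arm([
  [[0.04,-0.052,0,0,0,0,0],[0.04,-0.052,0,0,0,0,0],[0.04,-0.052,0,0,0,0,0],[0,0,0,0,0,0,0],[0,0,0,0,0,0,0]],
])

```text
t: 25.6
ee_pos: [602.4, 173.8, 264.2]
orientation: [2.064, 2.367, 0.001]
ft_force: [0.3, 0.2, -0.4]
width: 0.5
grasp_force: 0.0
```

step_arm([
  [[0,-0.01,0,0,0,0,0],[0,-0.01,0,0,0,0,0],[0,-0.01,0,0,0,0,0],[0,0,0,0,0,0,0],[0,0,0,0,0,0,0]],
])

```text
t: 26.22
ee_pos: [602.4, 172.8, 264.2]
orientation: [2.065, 2.367, 0.002]
ft_force: [2.2, 4.6, 0.4]
width: 0.4
grasp_force: 2.4
```

step_arm([
  [[0,-0.01,0,0,0,0,0],[0,-0.01,0,0,0,0,0],[0,-0.01,0,0,0,0,0],[0,0,0,0,0,0,0],[0,0,0,0,0,0,0]],
])

```text
t: 26.85
ee_pos: [602.4, 172.1, 264.3]
orientation: [-2.065, -2.367, -0.004]
ft_force: [1.1, 11.2, -0.2]
width: 0.6
grasp_force: 5.2
```

The force rises steadily, so this is the stop. Back off, lift clear and look.

step_arm([
  [[0,0.1,0,0,0,0,0],[0,0.3,0,0,0,0,0],[0,0.4,0.2,0,0,0,0],[0,0.3,0.6,0,0,0,0],[0,0.3,0.8,0,0,0,0]],
])

```text
t: 27.48
ee_pos: [601.6, 242.4, 344.5]
orientation: [-2.063, -2.368, 0.003]
ft_force: [1.3, 0.7, 0.9]
width: 0.8
grasp_force: 0.0
```

step_arm([
  [[-0.5,0.5,1,0,0,0,0],[-0.9,0.5,1,0,0,0,0],[-0.9,0.5,0.5,0,0,0,0],[-0.9,0.5,0,0,0,0,0],[-0.9,0.3,0,0,0,0,0]],
])

```text
t: 28.1
ee_pos: [400.9, 354.2, 463.9]
orientation: [2.063, 2.369, 0.003]
ft_force: [1.2, -0.4, -0.3]
width: 0.5
grasp_force: 0.0
```

```bash
python3 - <<'E'
from h import *
t=snap('top','top6');s=snap('side','side6')
c=np.zeros((600,800,3),np.uint8)
r=lambda d,x,y,w,h,k:cv2.resize(d['pixels'][y:y+h,x:x+w,::-1],None,fx=k,fy=k,interpolation=cv2.INTER_CUBIC)
c[:240,:800]=r(t,240,205,160,48,5); c[241:600,:425]=np.pad(r(s,265,245,85,71,5),((0,4),(0,0),(0,0))); c[241:600,430:790]=r(s,225,180,180,180,2)[:359]
cv2.imwrite('pics/crop7.png',c)
E
```

```text
(no output)
```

View pics/crop7.png

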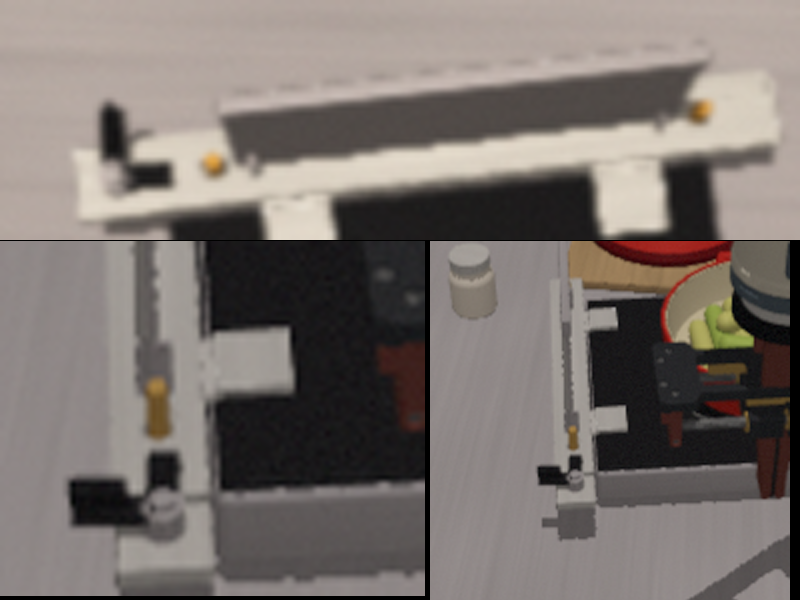

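The picture shows the tongue at (150,175), lying along the bar over the foot's end, with the tab pointing to +x at (113,130). Both pegs are through the foot, the salt jar and casserole are where they were, and the robot is clear.

```bash
python3 -c "
from workcell import ctrl
print(ctrl.close_job())"
```

```text
the job is handed in; nothing more can be done
None
```

The splash guard hangs flush on both pegs, the catch is turned clockwise to its stop with the tongue over the foot, and the job was handed in at about 28 s; the first lowering touched the peg tops at about 20 N, so I lifted off, shifted under 2 mm and it then went down freely.

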